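Load a dip cup into the sauce warmer

ROBOT

A 7-joint arm with a two-finger parallel gripper is mounted at the origin on a cart in front of the work surface, level with it; the furniture and walls round the work are solid. World frame = base frame: x ahead of the robot, y to its left, z up, the work surface at z = 0. Lengths are in m, angles in degrees, forces in N, time in s.
With the tool pointing down it reaches from about 0.425 to 0.875 m from the base axis. Payload 4.7 kg.
Tool frame: the origin (TCP) lies at the very end of the fingers, on their centre line; the grasp point (between the pads) lies behind it (env.pinch_z is the z of the grasp point in the tool frame, in m); z points along the fingers, y is the direction in which the jaws open and shut (so a half turn about z gives the same grasp; the last joint's range is limited). The gripper opens to 87 mm and grips with 3 to 60 N. Pads are 19 mm wide; open, the fingers measure 117 mm over their backs; the gripper's body (75 mm by 190 mm) begins 51 mm behind the grasp point.
Start: joints at [-75.109, 18.392, -4.016, 83.108, 1.295, 78.541, -3.26], TCP at [0.158, 0.63, 0.223] pointing down, gripper open.
Joint ranges: [-163.93, 163.93], [-17.29, 119.83], [-79.2, 71.16], [3.27, 140.29], [-89.18, 269.18], [5.43, 117.66], [-154.24, 154.24]. Speed limits (degrees/s): [147.25, 147.25, 180, 180, 180, 180, 180].

INTERFACE

Orientations are given as [roll, pitch, yaw] about the fixed x, y, z axes, in that order (R = Rz(yaw) Ry(pitch) Rx(roll)).
In Python, from cell import readout, read_camera, env gives the robot as it stands. The module is installed in compiled form; this text tells all that it offers.
- The arm moves only by the tool servo_tool, never from a script. Its argument "plan" is a list that holds one entry, the list of rows, each a list of 5 numbers: the finger opening in m, from 0 to 0.087, then the shift along the tool's x, y, z in m, then the turn about the tool's z in rad. In form: [[[jaw, x, y, z, yaw], ...]]. A call has 1 to 12 rows; each row is the pose to reach, as a shift and turn from the pose measured when the call began, along the tool's axes at that moment; what a row does not reach only later rows make up. A row lasts 1/12 s, in which the tool goes at most 41.7 mm and 7.16 degrees, less where a joint would pass 70% of its speed; a pose out of reach is approached as far as the arm can. A call with a gripper value outside its range is refused whole. The fingers move at their own pace and stop on an object; "force" is the grip in N (left out, the last holds). Time passes only in rows, so rows that repeat a pose let the fingers close. It gives the time, the measured TCP pose, the force and the opening at its end, in the units of the state.
- readout.get_obs(): the state, without advancing time (a new reading comes with each control period).
- read_camera(name): name is "scene" or "side" or "wrist"; returns a dict with "image" (400x640x3 uint8, red, green, blue), "range_z" (400x640 float32, m along the optical axis (not along the pixel's ray), 0 where there is no reading), "mtx" (3x3 intrinsics, pixels), "camera_from_world" (4x4, takes a point from world to camera coordinates). Camera axes: x right, y up, looking along -z (the intrinsics and any distortion apply to the point x, -y, -z); pixel columns grow to the right and rows downward; lengths in m; the calibration is good to about 2 mm. A picture is of the moment at which its call begins.
- env.sign_off(): hands the job in, once; it reports no verdict.
The state is a dict: "time_s": time; "qpos": joint angles; "joint_velocities": joint speeds; "effort": joint torques, N m; "tool_pos": TCP position; "tool_rot": TCP orientation; "force": force on the tool from outside, world axes, zero at the start; "wrist_torque": the same for the moment, N m; "grip_width": finger opening in m.
Only numpy, scipy, OpenCV 4.12 (cv2) and the standard library are available. Lean on these libraries where they do the work, as an engineer would, in place of code of your own. Each camera call takes 0.05 s, during which the arm holds its last target. There are 200 camera calls.

TASK

Pop the sauce warmer's tray open by pushing the far end of its rocker in until it snaps over, set the dip cup gently down, upright, in the tray and let go of it, then push the tray fully home until it clicks and the rocker flips back. Leave the drinks can, the shaker beside the warmer and the table sign standing where they are.

Things in the scene. Friction and masses are not known exactly. Their poses are not given: they have to be found in the camera images.
- warmer: fixed steel sauce warmer, 176 deep (x) x 186 wide (y) x 210 mm high. Origin on the worktop; its tray side faces local -x, +z up. Front to back: tray front at x=-65 mm, flat deck 70 mm high from x=-60 to about 35, then a console sloping up to the back at 35 degrees with the rocker in its middle (y=0), then a back wall (x=105 to 111) carrying the hood
- hood_edge (a point): middle of the lower front edge of the flat splash hood, which covers the warmer's full width from x=46 mm to its back wall, underside 202 mm above the worktop, sides open below. It bars a vertical tool from the rocker's far end; a tool leaning back to the warmer's front 30 to 45 degrees from vertical (pointing down and to local +x) passes under it. Axes as the warmer's
- rocker_far_end (a point): pressing point on top of the rocker's far (upper, back) end, 22 mm from its pivot (across y, at x=60, z=95 mm in the warmer's frame). Black paddle 60 x 36 x 8 mm, stable both ways; at the start this end stands proud. Push it in about square to the console (local x +0.57, z -0.82): about 6 N for 6 mm to the centre, then it snaps over by itself, 11 mm in all
- rocker (a joint): rocker angle in rad: 0 = at rest with the far end proud (tray shut), 0.26 = centre, 0.52 = snapped over with the far end in. Snapping over knocks the tray out; pushing the tray home knocks the rocker back to 0
- tray (a joint): how far the tray is out, m: 0 fully home, 0.105 fully out. Beyond 10 mm a spring drives it fully out (about 6 N when out, less further in, plus some 2 N from the rocker within 23 mm of home); nearer home it is lightly drawn shut and stays
- tray_floor (a point): point on the tray's floor, 12 mm above the worktop; moves with the tray, axes as the warmer's. Inside, the tray is 118 mm (x) by 150 mm (y); side walls rise 23 mm above the floor, the front plate 48 mm. Fully out, this point is the middle of the part clear of the housing, open above: 54 mm of floor in front of it (-x), 50 mm behind it (+x)
- tray_front (a point): centre of the outer face of the tray's front plate (178 mm wide, z from 8 to 60 mm), 34 mm above the worktop; this flat plate is what to push, toward local +x. Moves with the tray, axes as the warmer's; it lies 60 mm in front (-x) of tray_floor. No handle
- dip_center (a point): centre of the lidded white dip cup, half-way up (17 mm above its base). Cup round, 64 mm wide at the top (69 over the lid rim), narrower below, 34 mm high, 60 g; stands on the worktop at the start, its place is swapped with the can's at random. z axis up through the lid
- dip_cup: the same dip cup; origin at the centre of its base
- can: drinks can, 66 mm wide, 115 mm high, origin at the centre of its base; to be left alone
- table_sign: table number sign on a thin post, foot 56 mm wide, 174 mm high, card 75 mm wide, origin at the centre of its base; to be left alone
- shaker_a: glass shaker with a steel cap, 73 mm wide, 119 mm high, to the left of the warmer, origin at the centre of its base; to be left alone
Things that resemble listed ones, but are neither listed nor needed, are in the scene too. What is shaped like the dip_cup but black or blue is not meant.

How it is judged:
By the outcome, as a careful person would: the job done as asked, in the order asked, and still so for the second after the job is handed in, with the robot touching nothing.
It also fails if it takes over 72 s, if anything falls off the work surface, if the arm or the gripper's body presses on something with over 40 N, if the wrist force passes 120 N, or if a joint passes its speed limit or range.

## Working session

There is one attempt and no reset: what is moved stays moved. The work goes in short steps, Python scripts to look and compute and a tool call to move; the robot and the scene stay as the last step left them, time stands still between calls to the robot, and variables do not carry over. Pictures are saved under pics/ and viewed, about 8 in all and at most 12, crops included, and the job is handed in when it is done.

Besides the shell and the picture viewer there is one more tool, called after "Request:" as name(argument=value, ...) on one line, values as JSON. servo_tool: Moves the arm, as the interface text tells. Its arguments: {"type":"object","properties":{"plan":{"type":"array"},"force":{"type":"number"}},"required":["plan"]}

```bash
mkdir -p pics; cat > h.py <<'E'
import numpy as np, cv2
from cell import readout, read_camera, env
from scipy.spatial.transform import Rotation as R
def cloud(d):
    z=d["range_z"];K=d["mtx"];v,u=np.mgrid[0:z.shape[0],0:z.shape[1]]
    p=np.stack([(u-K[0,2])/K[0,0]*z,-(v-K[1,2])/K[1,1]*z,-z],-1)
    T=np.linalg.inv(d["camera_from_world"]);w=p@T[:3,:3].T+T[:3,3];w[z==0]=np.nan;return w
def tool():
    o=readout.get_obs();return o
E
python3 - <<'E'
from h import *
o=readout.get_obs();print(o,env.pinch_z)
ims=[]
for n in("scene","side"):
    d=read_camera(n);np.savez("d_%s.npz"%n,**d);cv2.imwrite("pics/%s.png"%n,d["image"][...,::-1]);print(n,d["mtx"],np.linalg.inv(d["camera_from_world"])[:3,3])
E
```

```text
{'time_s': 0.0, 'qpos': array([-75.10900789,  18.43858841,  -4.01630519,  83.17524691,
         1.29469609,  78.54009933,  -3.25981858]), 'joint_velocities': array([ 0.14557675, -0.00796874, -0.01504851,  0.05689944,  0.06595481,
        0.12289279,  0.02218851]), 'effort': array([ 3.17886761e-04, -4.91275370e+01, -4.03599562e-01, -3.12531137e+01,
       -6.39740028e-02,  4.36791277e-02,  1.74904685e-04]), 'tool_pos': array([0.15806887, 0.62991707, 0.22146393]), 'tool_rot': array([-1.79891295e+02,  5.20659413e-03,  1.65919625e+02]), 'force': array([-0.30024105,  0.70786999,  0.08598735]), 'wrist_torque': array([ 0.03982589, -0.02605139,  0.04097129]), 'grip_width': 0.08670404492475556} -0.0187
scene [[366.17357226   0.         327.38127559]
 [  0.         366.17357226 201.2338156 ]
 [  0.           0.           1.        ]] [-0.07861051 -0.59020186  0.67111963]
side [[429.08851417   0.         315.65393962]
 [  0.         429.08851417 202.38053038]
 [  0.           0.           1.        ]] [0.05282534 0.93065066 1.07367336]
```

View pics/scene.png

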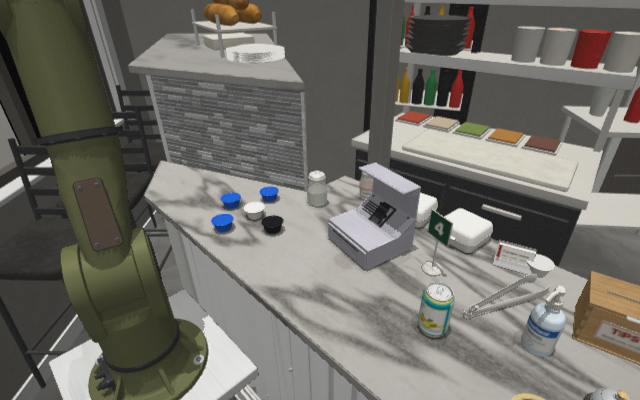

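View pics/side.png

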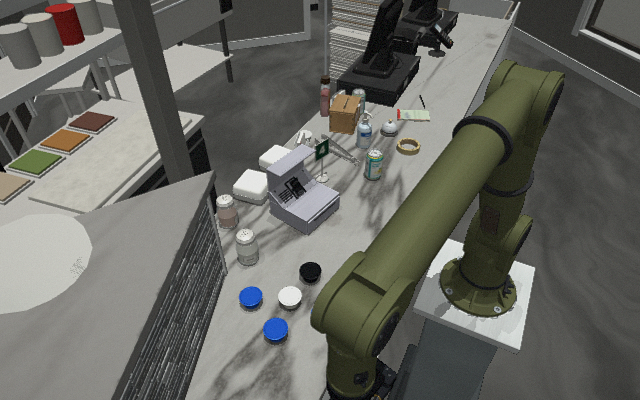

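Scene view: the white cup is at (255,211). Look-alikes are blue at (230,200), (269,194) and (222,223), and black at (272,225). The white food boxes at (470,230) and (425,208) are a different shape. In the side view the white cup is at (290,297), the warmer is at about (303,195), the shaker at (247,247), the sign at (322,160) and the can at (374,165). I choose the white round one. Next I'll measure and check it in a close crop.

```bash
cat > m.py <<'E'
from h import *
for n,box in(("scene",(200,180,300,240)),("side",(235,255,330,345))):
    d=dict(np.load("d_%s.npz"%n));w=cloud(d);im=d["image"].astype(int)
    x0,y0,x1,y1=box
    hsv=cv2.cvtColor(d["image"],cv2.COLOR_RGB2HSV)
    s=np.zeros(w.shape[:2],bool);s[y0:y1,x0:x1]=1
    m=s&(w[...,2]>.012)
    k,l,st,c=cv2.connectedComponentsWithStats(m.astype(np.uint8))
    for i in range(1,k):
        if st[i,4]<30:continue
        q=w[l==i];t=q[q[:,2]>np.nanmax(q[:,2])-.006]
        print(n,c[i].round(),st[i,4],"top z",q[:,2].max().round(3),"top mid",((t.min(0)+t.max(0))/2).round(3),"ext",np.ptp(t,axis=0).round(3),"rgb",im[l==i].mean(0).round())
# warmer deck (z~.07) and hood
for n,box in(("scene",(300,150,430,280)),("side",(255,130,350,250))):
    d=dict(np.load("d_%s.npz"%n));w=cloud(d);x0,y0,x1,y1=box
    q=w[y0:y1,x0:x1].reshape(-1,3);q=q[~np.isnan(q[:,0])]
    for a,b in((.066,.074),(.198,.222)):
        t=q[(q[:,2]>a)&(q[:,2]<b)].astype(np.float32)
        r=cv2.minAreaRect(t[:,:2]*1000);print(n,a,len(t),t[:,2].mean(),r)
ims=[]
for n,(x0,y0,x1,y1) in(("scene",(200,150,430,280)),("side",(205,130,345,345))):
    im=np.load("d_%s.npz"%n)["image"][y0:y1,x0:x1,::-1];f=min(500/im.shape[0],400/im.shape[1]);im=cv2.resize(im,None,fx=f,fy=f,interpolation=3)
    c=np.zeros((600,400,3),np.uint8);c[:im.shape[0],:im.shape[1]]=im;ims.append(c)
cv2.imwrite("pics/crop1.png",np.hstack(ims))
E
python3 m.py
```

```text
scene [289. 182.] 104 top z 0.04 top mid [0.701 0.347 0.037] ext [0.006 0.018 0.006] rgb [115. 115. 113.]
scene [269. 193.] 195 top z 0.037 top mid [0.578 0.364 0.034] ext [0.068 0.068 0.006] rgb [ 37.  88. 180.]
scene [231. 199.] 218 top z 0.035 top mid [0.458 0.423 0.032] ext [0.067 0.071 0.006] rgb [ 36.  87. 178.]
scene [254. 209.] 240 top z 0.036 top mid [0.476 0.311 0.033] ext [0.068 0.07  0.006] rgb [204. 203. 199.]
scene [222. 221.] 278 top z 0.038 top mid [0.363 0.318 0.035] ext [0.066 0.07  0.006] rgb [ 37.  90. 184.]
scene [272. 223.] 276 top z 0.036 top mid [0.469 0.201 0.033] ext [0.067 0.069 0.006] rgb [35. 35. 36.]
side [247. 258.] 147 top z 0.057 top mid [0.668 0.257 0.055] ext [0.016 0.012 0.005] rgb [109. 110. 104.]
side [310. 271.] 331 top z 0.04 top mid [0.466 0.206 0.037] ext [0.067 0.063 0.006] rgb [22. 23. 25.]
side [322. 312.] 777 top z 0.635 top mid [0.195 0.637 0.632] ext [0.013 0.022 0.006] rgb [70. 73. 51.]
side [250. 296.] 383 top z 0.039 top mid [0.578 0.366 0.036] ext [0.067 0.065 0.006] rgb [ 34.  85. 186.]
side [290. 296.] 383 top z 0.039 top mid [0.477 0.313 0.036] ext [0.065 0.067 0.006] rgb [219. 220. 217.]
side [275. 329.] 453 top z 0.039 top mid [0.456 0.424 0.036] ext [0.067 0.067 0.006] rgb [ 35.  86. 189.]
scene 0.066 1668 0.06926007 ((704.14453125, 41.21226501464844), (484.7646789550781, 340.99609375), 54.75022506713867)
scene 0.198 822 0.20850463 ((678.446533203125, -68.76423645019531), (186.306640625, 65.81494140625), 78.16450500488281)
side 0.066 1048 0.06918384 ((671.1142578125, -80.96331787109375), (290.39410400390625, 542.4482421875), 32.25748825073242)
side 0.198 673 0.20822875 ((679.8762817382812, -66.84008026123047), (188.32131958007812, 69.09197998046875), 78.9291000366211)
```

View pics/crop1.png

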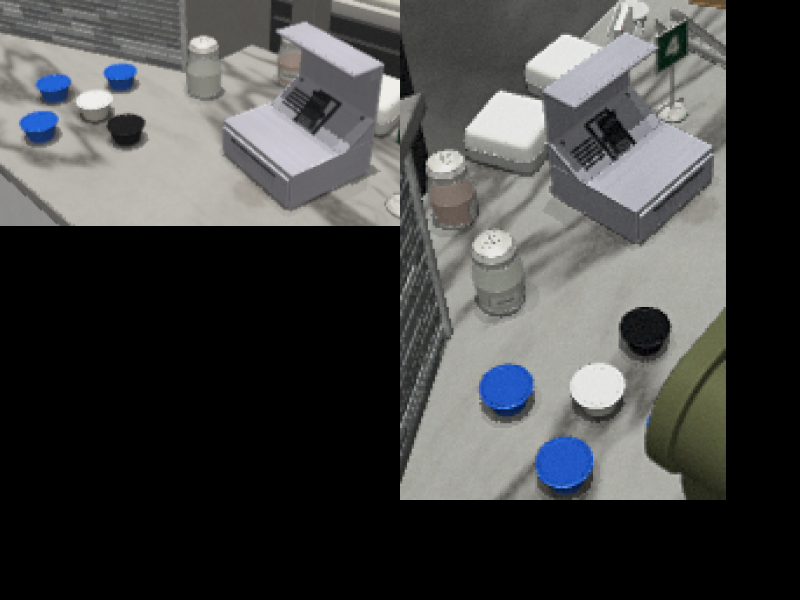

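The crop confirms the white cup, about 68 mm over the rim with its centre near (0.477, 0.312). The warmer sits with its rocker paddle mid-console, far end up. Servo moves only turn about tool z, so I have to find how to lean the tool. I'll check the warmer pose and obstacles first.

```bash
cat > m2.py <<'E'
from h import *
from scipy.spatial.transform import Rotation as R
a=np.deg2rad(-11.4);ex=np.array([np.cos(a),np.sin(a)]);ey=np.array([-ex[1],ex[0]])
O=np.array([.679,-.068])-.0785*ex;print("O",O)
for n in("scene","side"):
    w=cloud(dict(np.load("d_%s.npz"%n)));q=w.reshape(-1,3);q=q[~np.isnan(q[:,0])]
    L=np.c_[(q[:,:2]-O)@ex,(q[:,:2]-O)@ey,q[:,2]]
    b=(abs(L[:,0])<.15)&(abs(L[:,1])<.13)
    def rep(t,m):
        m=m&b
        if m.sum()>5:print(n,t,m.sum(),"min",np.percentile(L[m],1,axis=0).round(3),"max",np.percentile(L[m],99,axis=0).round(3))
    rep("hood",(L[:,2]>.2)&(L[:,2]<.215));rep("deck",(abs(L[:,2]-.069)<.003))
    rep("front",(L[:,2]>.015)&(L[:,2]<.055)&(abs(L[:,0]+.065)<.015)&(abs(L[:,1])<.08))
    rep("rocker",(abs(L[:,1])<.017)&(L[:,0]>.0)&(L[:,2]>.074)&(L[:,2]<.12)&(L[:,0]<.09))
    f=np.abs(L[:,1])<.014
    for x in(.02,.03,.04,.05,.06,.07):
        m=f&b&(abs(L[:,0]-x)<.004)&(L[:,2]<.15)
        if m.sum():print("  x",x,"z",np.median(L[m,2]).round(4),m.sum())
for n,pts in dict(scene=dict(sign=(400,205,460,276),shaker=(305,168,330,210),can=(415,280,458,340)),side=dict(shaker=(236,226,262,268),sign=(312,135,334,185),can=(362,145,387,183))).items():
    w=cloud(dict(np.load("d_%s.npz"%n)))
    for k,(x0,y0,x1,y1) in pts.items():
        q=w[y0:y1,x0:x1].reshape(-1,3);q=q[(q[:,2]>(.08 if k!="can" else .1))&(q[:,2]<.2)]
        print(n,k,np.percentile(q,3,axis=0).round(3),np.percentile(q,97,axis=0).round(3))
E
python3 m2.py
```

```text
O [ 0.60204871 -0.0524839 ]
scene hood 820 min [ 0.047 -0.093  0.202] max [0.11  0.089 0.211]
scene deck 1501 min [-0.059 -0.093  0.066] max [0.08  0.09  0.072]
scene front 378 min [-0.066 -0.078  0.015] max [-0.061  0.076  0.054]
scene rocker 222 min [ 0.041 -0.017  0.075] max [0.089 0.017 0.119]
  x 0.02 z 0.0687 15
  x 0.03 z 0.0689 17
  x 0.04 z 0.0747 27
  x 0.05 z 0.0858 32
  x 0.06 z 0.0971 35
  x 0.07 z 0.1114 40
side hood 671 min [ 0.046 -0.088  0.203] max [0.111 0.094 0.212]
side deck 960 min [-0.059 -0.089  0.066] max [0.084 0.095 0.072]
side front 241 min [-0.067 -0.076  0.016] max [-0.06   0.078  0.055]
side rocker 135 min [ 0.038 -0.016  0.075] max [0.086 0.017 0.119]
  x 0.02 z 0.0699 9
  x 0.03 z 0.0687 13
  x 0.04 z 0.0765 23
  x 0.05 z 0.0852 22
  x 0.06 z 0.0965 22
  x 0.07 z 0.1118 27
scene sign [ 0.648 -0.285  0.085] [ 0.697 -0.117  0.171]
scene shaker [0.652 0.194 0.082] [0.708 0.306 0.118]
scene can [ 0.455 -0.386  0.101] [ 0.51  -0.333  0.115]
side shaker [0.653 0.207 0.082] [0.702 0.256 0.12 ]
side sign [ 0.647 -0.286  0.098] [ 0.668 -0.216  0.171]
side can [ 0.457 -0.383  0.101] [ 0.51  -0.325  0.114]
```

Request:
servo_tool(plan=[[[0.0,-0.02,-0.03,-0.03,0],[0.0,-0.04,-0.07,-0.06,0],[0.0,-0.06,-0.11,-0.09,0],[0.0,-0.09,-0.15,-0.12,0],[0.0,-0.12,-0.19,-0.12,0],[0.0,-0.15,-0.22,-0.12,0],[0.0,-0.18,-0.25,-0.12,0],[0.0,-0.21,-0.28,-0.12,0],[0.0,-0.24,-0.31,-0.12,0],[0.0,-0.26,-0.34,-0.12,0],[0.0,-0.28,-0.37,-0.12,0],[0.0,-0.3,-0.4,-0.12,0]]])

```text
time_s: 1.1
tool_pos: [0.3397, 0.199, 0.3418]
tool_rot: [-179.9, -0.0, 165.9]
force: [1.8, 0.6, 1.0]
grip_width: 0.0153
```

Request:
servo_tool(plan=[[[0.0,-0.02,-0.02,-0.02,0],[0.0,-0.05,-0.045,-0.04,0],[0.0,-0.08,-0.07,-0.06,0],[0.0,-0.11,-0.095,-0.08,0],[0.0,-0.135,-0.12,-0.1,0],[0.0,-0.16,-0.145,-0.12,0],[0.0,-0.185,-0.17,-0.14,-0.02],[0.0,-0.21,-0.2,-0.16,-0.047],[0.0,-0.24,-0.225,-0.18,-0.047],[0.0,-0.27,-0.25,-0.2,-0.047],[0.0,-0.27,-0.25,-0.2,-0.047]]])

```text
time_s: 2.02
tool_pos: [0.5433, -0.113, 0.5421]
tool_rot: [-179.6, 0.0, 168.3]
force: [-0.8, -0.1, 1.3]
grip_width: 0.0008
```

```bash
python3 -c "
from h import *
o=readout.get_obs();print(o['qpos'].round(1),o['tool_pos'],o['tool_rot'])"
```

```text
[-30.   12.7  52.1  58.4 -10.4 113.2  95.5] [ 0.5432765  -0.11304659  0.54208774] [-1.79558652e+02  3.85878855e-02  1.68291048e+02]
```

Request:
servo_tool(plan=[[[0.0,0,0,-0.03,0],[0.0,0,0,-0.06,0],[0.0,0,0,-0.09,0],[0.0,0,0,-0.12,0],[0.0,0,0,-0.15,0],[0.0,0,0,-0.15,0]]])

```text
time_s: 2.52
tool_pos: [0.5319, -0.1112, 0.6051]
tool_rot: [-179.6, 3.1, 168.3]
force: [0.2, -1.0, 0.8]
grip_width: 0.0006
```

```bash
python3 -c "
from h import *
o=readout.get_obs();print(o['qpos'].round(1),o['tool_pos'],o['tool_rot'])"
```

```text
[ -7.6  10.1  21.9  49.8  -3.9 117.6  90.2] [ 0.53187836 -0.1111795   0.60508449] [-179.62319798    3.14449604  168.29231881]
```

The limit on joint 6 tilts the tool in exactly the direction needed, so I'll carry on upward.

Request:
servo_tool(plan=[[[0.0,0,0,-0.08,0],[0.0,0,0,-0.12,0],[0.0,0,0,-0.16,0],[0.0,0,0,-0.2,0],[0.0,0,0,-0.24,0],[0.0,0,0,-0.28,0],[0.0,0,0,-0.28,0]]])

```text
time_s: 3.1
tool_pos: [0.5069, -0.1055, 0.6338]
tool_rot: [-179.6, 6.2, 168.3]
force: [-0.1, -0.1, 1.5]
grip_width: 0.0004
```

```bash
python3 -c "
from h import *
o=readout.get_obs();print(o['qpos'].round(1),o['tool_pos'],o['tool_rot'])"
```

```text
[-18.2   6.3  32.1  50.9  -3.5 117.6  90.1] [ 0.50687022 -0.10546256  0.63383603] [-179.60251753    6.17386661  168.31323611]
```

Request:
servo_tool(plan=[[[0.0,-0.3,0,-0.6,0],[0.0,-0.3,0,-0.6,0],[0.0,-0.3,0,-0.6,0],[0.0,-0.3,0,-0.6,0],[0.0,-0.3,0,-0.6,0],[0.0,-0.3,0,-0.6,0]]])

```text
time_s: 3.6
tool_pos: [0.5542, -0.1149, 0.6513]
tool_rot: [-179.6, 9.2, 168.3]
force: [0.0, 0.1, -0.2]
grip_width: -0.0
```

```bash
python3 -c "
from h import *
o=readout.get_obs();print(o['qpos'].round(1),o['tool_pos'],o['tool_rot'])"
```

```text
[ -4.9  11.9  19.9  41.9  -4.5 117.6  90.1] [ 0.55415905 -0.11494115  0.65127691] [-179.57348524    9.17816492  168.33359026]
```

Request:
servo_tool(plan=[[[0.0,-0.04,0,-0.1,0],[0.0,-0.04,0,-0.1,0],[0.0,-0.04,0,-0.1,0]]])

```text
time_s: 3.85
tool_pos: [0.5608, -0.1162, 0.6754]
tool_rot: [-179.5, 12.2, 168.3]
force: [-0.3, -0.2, 0.1]
grip_width: 0.0009
```

Request:
servo_tool(plan=[[[0.0,0,0,-0.1,0],[0.0,0,0,-0.1,0],[0.0,0,0,-0.1,0]]])

```text
time_s: 4.1
tool_pos: [0.5332, -0.1109, 0.7061]
tool_rot: [-179.6, 15.3, 168.3]
force: [-0.6, -0.5, 0.6]
grip_width: 0.0004
```

Request:
servo_tool(plan=[[[0.0,0.04,0,-0.1,0],[0.0,0.04,0,-0.1,0],[0.0,0.04,0,-0.1,0]]])

```text
time_s: 4.35
tool_pos: [0.4849, -0.1009, 0.7307]
tool_rot: [-179.6, 17.7, 168.2]
force: [-0.5, 0.3, -0.2]
grip_width: 0.0004
```

```bash
python3 -c "
from h import *
o=readout.get_obs();print(o['qpos'].round(1),o['tool_pos'],o['tool_rot'])"
```

```text
[-35.9   2.   47.3  43.3  -0.9 117.6  88.7] [ 0.48486478 -0.10088739  0.73069167] [-179.5877641    17.67879561  168.23736536]
```

Request:
servo_tool(plan=[[[0.0,-0.04,0,-0.1,0],[0.0,-0.04,0,-0.1,0],[0.0,-0.04,0,-0.1,0]]])

```text
time_s: 4.6
tool_pos: [0.4896, -0.1009, 0.7551]
tool_rot: [-179.6, 20.7, 168.3]
force: [0.0, -0.7, 1.1]
grip_width: 0.0005
```

Request:
servo_tool(plan=[[[0.0,-0.02,0,-0.1,0],[0.0,-0.02,0,-0.1,0],[0.0,-0.02,0,-0.1,0]]])

```text
time_s: 4.85
tool_pos: [0.4774, -0.0991, 0.7793]
tool_rot: [-179.6, 23.6, 168.3]
force: [0.1, -0.8, -0.1]
grip_width: 0.0008
```

Request:
servo_tool(plan=[[[0.0,-0.02,0,-0.1,0],[0.0,-0.02,0,-0.1,0],[0.0,-0.02,0,-0.1,0]]])

```text
time_s: 5.1
tool_pos: [0.4791, -0.0992, 0.8014]
tool_rot: [-179.6, 26.3, 168.5]
force: [-1.1, 0.6, -1.0]
grip_width: 0.0005
```

Request:
servo_tool(plan=[[[0.0,-0.02,0,-0.1,0],[0.0,-0.02,0,-0.1,0],[0.0,-0.02,0,-0.1,0]]])

```text
time_s: 5.35
tool_pos: [0.4731, -0.0982, 0.8235]
tool_rot: [-179.6, 29.1, 168.7]
force: [-0.2, -0.7, -0.0]
grip_width: 0.0003
```

```bash
python3 -c "
from h import *
o=readout.get_obs();print(o['qpos'].round(1),o['tool_pos'],o['tool_rot'])"
```

```text
[-55.1   2.6  70.8  32.4  -4.3 117.6  90.6] [ 0.47307569 -0.09823838  0.82352334] [-179.55085316   29.05179314  168.71093427]
```

Request:
servo_tool(plan=[[[0.0,-0.06,0,-0.1,0],[0.0,-0.06,0,-0.1,0],[0.0,-0.06,0,-0.1,0]]])

```text
time_s: 5.6
tool_pos: [0.4707, -0.0988, 0.8454]
tool_rot: [-179.4, 31.8, 168.5]
force: [0.6, -0.5, -0.4]
grip_width: 0.0005
```

Request:
servo_tool(plan=[[[0.0,-0.06,0,-0.1,0],[0.0,-0.06,0,-0.1,0],[0.0,-0.06,0,-0.1,0]]])

```text
time_s: 5.85
tool_pos: [0.4641, -0.0976, 0.867]
tool_rot: [-179.4, 34.5, 168.4]
force: [-0.1, -0.0, -0.0]
grip_width: 0.0003
```

```bash
python3 -c "
from h import *
o=readout.get_obs();print(o['qpos'].round(1),o['tool_pos'],o['tool_rot'])"
```

```text
[-51.5   3.6  71.1  26.5  -7.5 117.6  91.1] [ 0.46408732 -0.09757726  0.86702123] [-179.35587462   34.53885331  168.35040002]
```

```bash
cat >> h.py <<'E'
A=np.deg2rad(-11.4);EX=np.array([np.cos(A),np.sin(A),0]);EY=np.array([-EX[1],EX[0],0]);OW=np.array([.602,-.0525,0])
def L2W(p): p=np.asarray(p,float);return OW+p[0]*EX+p[1]*EY+np.array([0,0,p[2]])
def W2L(p): p=np.asarray(p)-OW;return np.array([p@EX,p@EY,p[2]])
def shift(pw):
    o=readout.get_obs();Rt=R.from_euler("xyz",o["tool_rot"],degrees=True).as_matrix()
    return (Rt.T@(np.asarray(pw)-o["tool_pos"])).round(4)
def st():
    o=readout.get_obs();print("t",o["time_s"],"local",W2L(o["tool_pos"]).round(4),"rot",o["tool_rot"].round(1),"q",o["qpos"].round(0),"F",o["force"].round(1),"w",round(o["grip_width"],4))
E
python3 -c "
from h import *
st();print(shift(L2W((-.081,0,.301))),shift(L2W((.026,0,.144))),shift(L2W((.06,0,.095))))"
```

```text
t 5.85 local [-0.1263 -0.0714  0.867 ] rot [-179.4   34.5  168.4] q [-52.   4.  71.  26.  -7. 118.  91.] F [-0.1 -0.  -0. ] w 0.0003
[0.2839 0.0772 0.4909] [0.2847 0.0798 0.6809] [0.2845 0.0806 0.7405]
```

Request:
servo_tool(plan=[[[0.0,0.02,0.005,0.035,0],[0.0,0.04,0.01,0.07,0],[0.0,0.06,0.015,0.105,0],[0.0,0.08,0.02,0.14,0],[0.0,0.1,0.025,0.175,0],[0.0,0.12,0.03,0.21,0],[0.0,0.14,0.035,0.245,0],[0.0,0.16,0.045,0.28,0],[0.0,0.18,0.05,0.315,0],[0.0,0.2,0.055,0.35,0],[0.0,0.22,0.06,0.385,0],[0.0,0.22,0.06,0.385,0]]])

```text
time_s: 6.85
tool_pos: [0.5014, -0.08, 0.651]
tool_rot: [-179.2, 34.0, 168.3]
force: [0.3, 0.8, 1.3]
grip_width: 0.0006
```

```bash
python3 -c "
from h import *
st();print(shift(L2W((-.081,0,.301))),shift(L2W((.026,0,.144))),shift(L2W((.06,0,.095))))"
```

```text
t 6.85 local [-0.0932 -0.0468  0.651 ] rot [-179.2   34.   168.3] q [ 14. -17.  -8.  77.   2.  87.  85.] F [0.3 0.8 1.3] w 0.0006
[0.1858 0.0509 0.2961] [0.1849 0.054  0.4861] [0.1841 0.055  0.5457]
```

Request:
servo_tool(plan=[[[0.0,0.02,0.005,0.03,0],[0.0,0.04,0.01,0.06,0],[0.0,0.06,0.015,0.09,0],[0.0,0.08,0.02,0.12,0],[0.0,0.1,0.025,0.15,0],[0.0,0.12,0.03,0.18,0],[0.0,0.14,0.035,0.21,0],[0.0,0.16,0.045,0.24,0],[0.0,0.18,0.05,0.27,0],[0.0,0.185,0.052,0.3,0],[0.0,0.185,0.052,0.3,0]]])

```text
time_s: 7.77
tool_pos: [0.5489, -0.0317, 0.2551]
tool_rot: [-178.8, 30.8, 168.8]
force: [-0.3, 1.3, 0.5]
grip_width: -0.0001
```

```bash
python3 -c "
from h import *
st();print(shift(L2W((-.081,0,.301))),shift(L2W((.026,0,.144))),shift(L2W((.06,0,.095))))"
```

```text
t 7.7667 local [-0.0561  0.0099  0.2551] rot [-178.8   30.8  168.8] q [-16. -17.   8. 121.  18.  48.  62.] F [-0.3  1.3  0.5] w -0.0001
[-0.0021 -0.0108 -0.052 ] [-0.0136 -0.0073  0.1376] [-0.0178 -0.0062  0.1971]
```

Request:
servo_tool(plan=[[[0.0,-0.012,-0.006,0.02,0],[0.0,-0.014,-0.008,0.05,0],[0.0,-0.014,-0.008,0.08,0],[0.0,-0.014,-0.008,0.11,0],[0.0,-0.014,-0.008,0.13,0],[0.0,-0.014,-0.008,0.13,0]]])

```text
time_s: 8.27
tool_pos: [0.6228, -0.059, 0.1469]
tool_rot: [-178.7, 30.5, 168.8]
force: [-1.0, 0.0, -0.1]
grip_width: 0.0005
```

```bash
python3 -c "
from h import *
st();print(shift(L2W((.058,0,.094))),shift(L2W((.046,0,.202))))
im=[read_camera(n)['image'] for n in('scene','side')]
a=cv2.resize(im[0][130:300,280:480],None,fx=2,fy=2);b=cv2.resize(im[1][90:260,215:415],None,fx=2,fy=2)
cv2.imwrite('pics/p4.png',np.hstack([a,b])[...,::-1])"
```

```text
t 8.2667 local [ 0.0217 -0.0023  0.1469] rot [-178.7   30.5  168.8] q [-15.  -1.  13. 121.  15.  32.  66.] F [-1.   0.  -0.1] w 0.0005
[-0.0044  0.0037  0.0639] [-0.0489  0.0014 -0.0352]
```

View pics/p4.png

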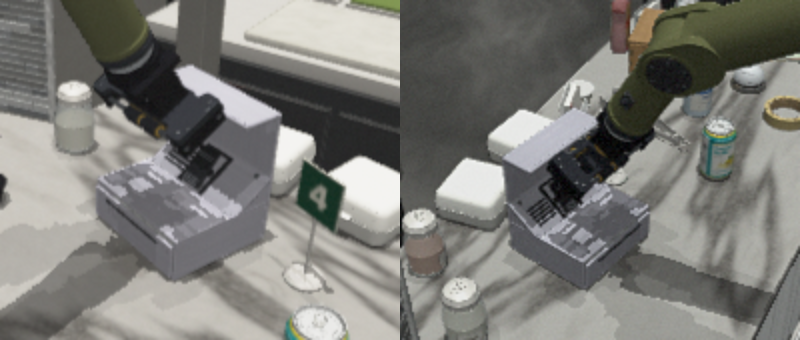

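The fingers are in front of and under the hood edge, pointing at the rocker's far end (left half about (200,180), right half about (560,195)). Now I'll press.

Request:
servo_tool(plan=[[[0.0,-0.003,0.003,0.02,0],[0.0,-0.003,0.003,0.04,0],[0.0,-0.003,0.003,0.05,0],[0.0,-0.003,0.003,0.058,0],[0.0,-0.003,0.003,0.063,0],[0.0,-0.003,0.003,0.067,0],[0.0,-0.003,0.003,0.07,0],[0.0,-0.003,0.003,0.072,0]]])

```text
time_s: 9.03
tool_pos: [0.6619, -0.0641, 0.0984]
tool_rot: [-178.9, 30.8, 168.6]
force: [-78.5, 10.0, 84.7]
grip_width: 0.0005
```

```bash
python3 -c "
from h import *
st();print(shift(L2W((.058,0,.094))))"
```

```text
t 9.0333 local [0.061  0.0005 0.0984] rot [-178.9   30.8  168.6] q [-14.   7.  14. 119.  13.  25.  67.] F [-78.5  10.   84.7] w 0.0005
[ 0.0048 -0.0004  0.0023]
```

The force is far above what the rocker needs, so I'll back off at once.

Request:
servo_tool(plan=[[[0.0,0.002,0,-0.01,0],[0.0,0.004,0,-0.02,0],[0.0,0.004,0,-0.03,0],[0.0,0.004,0,-0.03,0]]])

```text
time_s: 9.37
tool_pos: [0.6441, -0.0595, 0.1248]
tool_rot: [-179.0, 31.0, 168.6]
force: [0.4, -0.1, -0.3]
grip_width: 0.0006
```

```bash
python3 -c "
from h import *
st()
im=[]
for n in('scene','side','wrist'):
    d=read_camera(n);im.append(d['image']);np.savez('d2_%s.npz'%n,**d)
a=cv2.resize(im[0][130:300,280:480],None,fx=2,fy=2);b=cv2.resize(im[1][90:260,215:415],None,fx=2,fy=2)
c=cv2.resize(im[2],(400,250))
t=np.zeros((600,800,3),np.uint8);t[:340,:400]=a;t[:340,400:]=b;t[340:590,:400]=c
cv2.imwrite('pics/p5.png',t[...,::-1])"
```

```text
t 9.3667 local [0.0426 0.0015 0.1248] rot [-179.    31.   168.6] q [-15.   3.  14. 120.  14.  28.  66.] F [ 0.4 -0.1 -0.3] w 0.0006
```

View pics/p5.png

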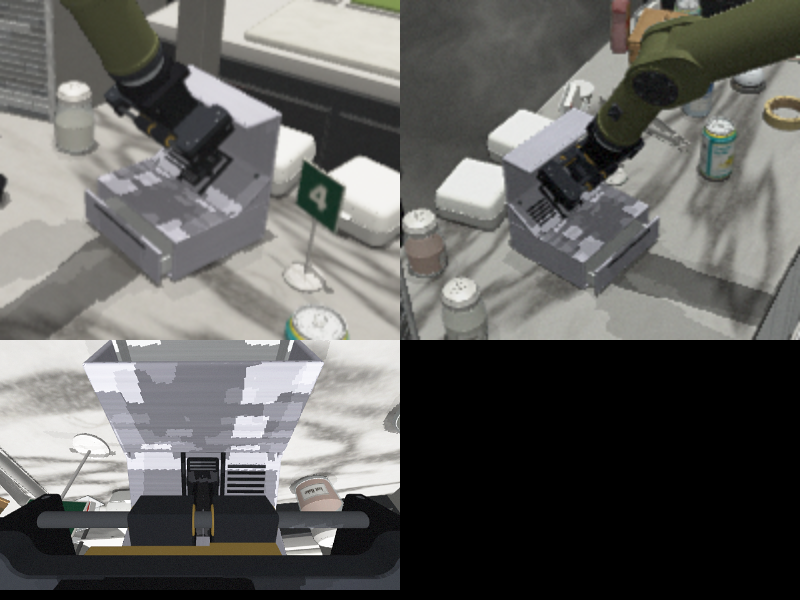

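The tray front is standing out (left half about (130,235), right half about (630,260)), so the rocker snapped over. Next I'll retract and untilt by working against the inner reach limit.

Request:
servo_tool(plan=[[[0.0,0,0,-0.03,0],[0.0,0,0,-0.06,0],[0.0,0,0,-0.09,0],[0.0,0,0,-0.12,0],[0.0,0,0,-0.15,0],[0.0,0,0,-0.18,0],[0.0,0,0,-0.2,0]]])

```text
time_s: 10.1
tool_pos: [0.5516, -0.0335, 0.2861]
tool_rot: [-179.0, 30.8, 168.9]
force: [0.8, 0.8, 0.5]
grip_width: 0.0006
```

Request:
servo_tool(plan=[[[0.087,0.086,0,-0.05,0],[0.087,0.13,0,-0.077,0],[0.087,0.17,0,-0.1,0],[0.087,0.17,0,-0.1,0]]])

```text
time_s: 10.43
tool_pos: [0.5257, -0.0201, 0.2418]
tool_rot: [-178.5, 28.0, 169.0]
force: [-0.1, -1.2, 0.6]
grip_width: 0.0196
```

Request:
servo_tool(plan=[[[0.087,0.086,0,-0.05,0],[0.087,0.13,0,-0.077,0],[0.087,0.13,0,-0.077,0]]])

```text
time_s: 10.68
tool_pos: [0.5018, -0.0081, 0.21]
tool_rot: [-176.9, 25.7, 169.4]
force: [-0.5, 2.0, -0.4]
grip_width: 0.0393
```

```bash
python3 -c "
from h import *
st();print(readout.get_obs()['tool_pos'])"
```

```text
t 10.6833 local [-0.107   0.0237  0.21  ] rot [-176.9   25.7  169.4] q [  4. -17. -13. 124.  10.  49.  65.] F [-0.5  2.  -0.4] w 0.0393
[ 0.50175109 -0.0081341   0.21003007]
```

Request:
servo_tool(plan=[[[0.087,0.06,-0.02,-0.1,0],[0.087,0.06,-0.02,-0.1,0],[0.087,0.06,-0.02,-0.1,0]]])

```text
time_s: 10.93
tool_pos: [0.4866, -0.0034, 0.2028]
tool_rot: [-176.0, 23.5, 169.5]
force: [-0.9, -1.3, 1.7]
grip_width: 0.0591
```

Request:
servo_tool(plan=[[[0.087,0.1,-0.02,-0.1,0],[0.087,0.1,-0.02,-0.1,0],[0.087,0.1,-0.02,-0.1,0]]])

```text
time_s: 11.18
tool_pos: [0.4649, 0.0103, 0.1839]
tool_rot: [-175.5, 21.0, 170.1]
force: [0.2, -0.8, 1.5]
grip_width: 0.0791
```

Request:
servo_tool(plan=[[[0.087,0.1,-0.02,-0.1,0],[0.087,0.1,-0.02,-0.1,0],[0.087,0.1,-0.02,-0.1,0]]])

```text
time_s: 11.43
tool_pos: [0.4422, 0.0138, 0.1678]
tool_rot: [-174.0, 18.6, 170.1]
force: [-1.3, 0.4, -0.1]
grip_width: 0.0861
```

Request:
servo_tool(plan=[[[0.087,0.1,-0.02,-0.08,0],[0.087,0.1,-0.02,-0.08,0],[0.087,0.1,-0.02,-0.08,0]]])

```text
time_s: 11.68
tool_pos: [0.4175, 0.0206, 0.1501]
tool_rot: [-173.2, 15.9, 169.7]
force: [0.3, -1.2, 0.2]
grip_width: 0.0872
```

```bash
python3 -c "
from h import *
st();print(readout.get_obs()['tool_pos'])"
```

```text
t 11.6833 local [-0.1953  0.0352  0.1501] rot [-173.2   15.9  169.7] q [-14. -17.  -3. 129.  15.  58.  54.] F [ 0.3 -1.2  0.2] w 0.0872
[0.41752028 0.02063616 0.15008673]
```

```bash
cat >> h.py <<'E'
def lean():
    o=readout.get_obs();z=R.from_euler("xyz",o["tool_rot"],degrees=True).as_matrix()[:,2]
    print("lean",np.degrees(np.arccos(-z[2])).round(1),"az",np.degrees(np.arctan2(z[1],z[0])).round(1),"pos",o["tool_pos"].round(3),"pos az",np.degrees(np.arctan2(o["tool_pos"][1],o["tool_pos"][0])).round(1))
E
python3 -c "
from h import *
lean();print(shift((.42,-.27,.26)))"
```

```text
lean 17.2 az -33.9 pos [0.418 0.021 0.15 ] pos az 2.8
[-0.0825 -0.2942 -0.0564]
```

Request:
servo_tool(plan=[[[0.087,-0.02,-0.03,-0.015,0],[0.087,-0.04,-0.06,-0.03,0],[0.087,-0.05,-0.1,-0.04,0],[0.087,-0.06,-0.14,-0.05,0],[0.087,-0.07,-0.18,-0.055,0],[0.087,-0.08,-0.22,-0.055,0],[0.087,-0.08,-0.26,-0.055,0],[0.087,-0.08,-0.295,-0.055,0],[0.087,-0.08,-0.295,-0.055,0]]])

```text
time_s: 12.43
tool_pos: [0.4151, -0.2785, 0.2583]
tool_rot: [-173.1, 15.9, 169.1]
force: [-0.6, 0.4, 0.2]
grip_width: 0.0868
```

```bash
python3 -c "
from h import *
st();lean();print(shift((.28,-.2,.27)))"
```

```text
t 12.4333 local [-0.1386 -0.2585  0.2583] rot [-173.1   15.9  169.1] q [ 24. -15.   5. 115.   3.  63. 106.] F [-0.6  0.4  0.2] w 0.0868
lean 17.3 az -34.8 pos [ 0.415 -0.279  0.258] pos az -33.9
[ 0.1387  0.045  -0.0574]
```

Lean is now radial, so pulling inward will remove it.

Request:
servo_tool(plan=[[[0.087,0.04,0.01,-0.02,0],[0.087,0.08,0.03,-0.03,0],[0.087,0.12,0.04,-0.05,0],[0.087,0.12,0.04,-0.05,0]]])

```text
time_s: 12.77
tool_pos: [0.3864, -0.2553, 0.2404]
tool_rot: [-174.6, 14.0, 169.1]
force: [-0.2, 0.2, 1.1]
grip_width: 0.0869
```

Request:
servo_tool(plan=[[[0.087,0.09,0.04,-0.05,0],[0.087,0.09,0.04,-0.05,0],[0.087,0.09,0.04,-0.05,0]]])

```text
time_s: 13.02
tool_pos: [0.367, -0.2411, 0.2177]
tool_rot: [-175.9, 11.5, 168.4]
force: [0.8, 0.1, 1.1]
grip_width: 0.0871
```

Request:
servo_tool(plan=[[[0.087,0.09,0.04,-0.05,0],[0.087,0.09,0.04,-0.05,0],[0.087,0.09,0.04,-0.05,0]]])

```text
time_s: 13.27
tool_pos: [0.3559, -0.2205, 0.2008]
tool_rot: [-177.6, 9.3, 168.8]
force: [0.2, 0.6, 1.5]
grip_width: 0.0871
```

```bash
python3 -c "
from h import *
st();lean()"
```

```text
t 13.2667 local [-0.208  -0.2133  0.2008] rot [-177.6    9.3  168.8] q [ 38. -17.  -8. 122.  -4.  65. 110.] F [0.2 0.6 1.5] w 0.0871
lean 9.6 az -25.7 pos [ 0.356 -0.22   0.201] pos az -31.8
```

Request:
servo_tool(plan=[[[0.087,0.06,0.07,-0.04,0],[0.087,0.07,0.07,-0.04,0],[0.087,0.07,0.07,-0.04,0]]])

```text
time_s: 13.52
tool_pos: [0.3453, -0.1953, 0.1832]
tool_rot: [-178.4, 6.7, 168.3]
force: [-0.1, 0.8, -0.8]
grip_width: 0.0872
```

Request:
servo_tool(plan=[[[0.087,0.09,0.04,-0.04,0],[0.087,0.09,0.04,-0.04,0],[0.087,0.09,0.04,-0.04,0]]])

```text
time_s: 13.77
tool_pos: [0.3284, -0.171, 0.1632]
tool_rot: [-179.9, 3.7, 168.7]
force: [0.7, -1.4, 0.3]
grip_width: 0.0868
```

Request:
servo_tool(plan=[[[0.087,0.09,0.02,-0.04,0],[0.087,0.09,0.02,-0.04,0],[0.087,0.09,0.02,-0.04,0]]])

```text
time_s: 14.02
tool_pos: [0.3036, -0.1593, 0.1464]
tool_rot: [179.0, 0.6, 168.4]
force: [-0.5, 0.0, 0.1]
grip_width: 0.0872
```

```bash
python3 -c "
from h import *
st();lean()"
```

```text
t 14.0167 local [-0.2714 -0.1637  0.1464] rot [179.    0.6 168.4] q [ 35. -17.  -9. 128.  -4.  69. 106.] F [-0.5  0.   0.1] w 0.0872
lean 1.2 az 48.9 pos [ 0.304 -0.159  0.146] pos az -27.7
```

Request:
servo_tool(plan=[[[0.087,-0.025,0.02,-0.02,0],[0.087,-0.05,0.055,-0.04,0],[0.087,-0.07,0.095,-0.04,0],[0.087,-0.075,0.135,-0.04,0],[0.087,-0.075,0.175,-0.04,0],[0.087,-0.075,0.215,-0.04,0],[0.087,-0.075,0.255,-0.04,0],[0.087,-0.075,0.295,-0.04,0],[0.087,-0.075,0.335,-0.04,0],[0.087,-0.075,0.375,-0.04,0],[0.087,-0.075,0.415,-0.03,0],[0.087,-0.075,0.455,-0.01,0]]])

```text
time_s: 15.02
tool_pos: [0.4694, 0.2717, 0.1675]
tool_rot: [178.8, 0.7, 168.4]
force: [1.2, 0.2, 0.2]
grip_width: 0.087
```

```bash
python3 -c "
from h import *
st();lean();print(shift((.477,.312,.10)),shift((.477,.312,.013)))
d=read_camera('wrist');np.savez('w1.npz',**d)
im=d['image'];h=cv2.cvtColor(im,cv2.COLOR_RGB2HSV);w=cloud(d)
m=(w[...,2]>.025)&(w[...,2]<.045)&(h[...,1]<60)&(h[...,2]>130)
k,l,s,c=cv2.connectedComponentsWithStats(m.astype(np.uint8))
for i in range(1,k):
    if s[i,4]>300:
        q=w[l==i];print(c[i].round(),s[i],((q.min(0)+q.max(0))/2).round(4),np.ptp(q,axis=0).round(3))
cv2.imwrite('pics/w1.png',im[...,::-1])"
```

```text
t 15.0167 local [-0.1941  0.2916  0.1675] rot [178.8   0.7 168.4] q [  7.  10. -43. 103.   7.  69.  40.] F [1.2 0.2 0.2] w 0.087
lean 1.4 az 47.7 pos [0.469 0.272 0.167] pos az 30.1
[0.0015 0.0396 0.0683] [0.0026 0.0378 0.1553]
[360. 182.] [ 328  151   66   64 3255] [0.4762 0.3109 0.0333] [0.069 0.069 0.006]
```

View pics/w1.png

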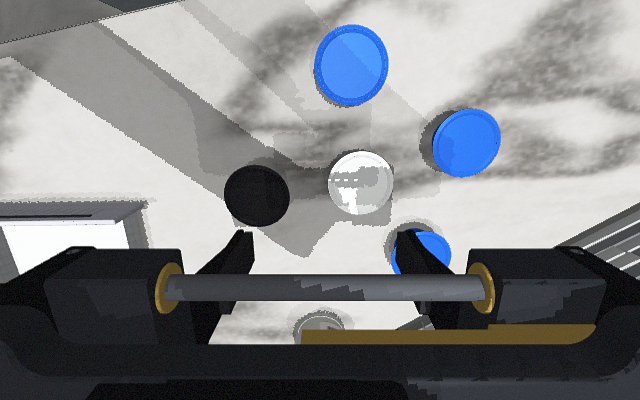

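The white cup is at (360,182) in the wrist view, measured at (0.4765, 0.311), which agrees with the earlier fix. Now I'll descend and grip.

Request:
servo_tool(plan=[[[0.087,0.002,0.02,0.02,0],[0.087,0.002,0.037,0.05,0],[0.087,0.002,0.037,0.08,0],[0.087,0.002,0.037,0.11,0],[0.087,0.002,0.037,0.135,0],[0.087,0.002,0.037,0.15,0],[0.087,0.002,0.037,0.154,0],[0.087,0.002,0.037,0.154,0]]])

```text
time_s: 15.73
tool_pos: [0.471, 0.3188, 0.0065]
tool_rot: [178.7, -0.1, 168.8]
force: [0.3, -0.4, 0.4]
grip_width: 0.0868
```

Request:
servo_tool(plan=[[[0.06,0,0,0,0],[0.06,0,0,0,0],[0.06,0,0,0,0],[0.06,0,0,0,0],[0.06,0,0,0,0]]], force=12)

```text
time_s: 16.15
tool_pos: [0.4716, 0.3188, 0.0073]
tool_rot: [178.6, -0.0, 168.8]
force: [-0.2, -0.0, 0.5]
grip_width: 0.0633
```

```bash
python3 -c "
from h import *
st();lean();print(shift((.4765,.311,.013)))"
```

```text
t 16.15 local [-0.2012  0.3382  0.0073] rot [178.6  -0.  168.8] q [ -2.  25. -40. 107.  19.  54.  28.] F [-0.2 -0.   0.5] w 0.0633
lean 1.4 az 80.0 pos [0.472 0.319 0.007] pos az 34.1
[-0.0063 -0.0066 -0.0058]
```

Request:
servo_tool(plan=[[[0.045,0,0,0,0],[0.045,0,0,0,0],[0.045,0,0,-0.01,0],[0.045,0,0,-0.025,0],[0.045,0,0,-0.05,0],[0.045,0,0,-0.08,0],[0.045,0,0,-0.11,0],[0.045,0,0,-0.13,0],[0.045,0,0,-0.13,0]]])

```text
time_s: 16.9
tool_pos: [0.4735, 0.3179, 0.143]
tool_rot: [178.3, 0.4, 168.8]
force: [0.9, 0.5, 0.4]
grip_width: 0.0613
```

```bash
cat > t.py <<'E'
from h import *
st();lean()
# tray front from scene + side cams
im=[]
for n in("scene","side"):
    d=read_camera(n);w=cloud(d);im.append(d["image"])
    q=w.reshape(-1,3);q=q[~np.isnan(q[:,0])];L=np.c_[(q-OW)@EX,(q-OW)@EY,q[:,2]]
    m=(L[:,0]>-.2)&(L[:,0]<-.075)&(abs(L[:,1])<.095)&(L[:,2]>.045)&(L[:,2]<.065)
    if m.sum():print(n,"plate top",m.sum(),np.percentile(L[m],2,axis=0).round(3),np.percentile(L[m],98,axis=0).round(3))
    m=(L[:,0]>-.16)&(L[:,0]<-.065)&(abs(L[:,1])<.07)&(L[:,2]>.006)&(L[:,2]<.018)
    if m.sum():print(n,"floor",m.sum(),np.percentile(L[m],2,axis=0).round(3),np.percentile(L[m],98,axis=0).round(3))
a=cv2.resize(im[0][130:300,200:400],None,fx=2,fy=2);b=cv2.resize(im[1][150:320,215:415],None,fx=2,fy=2)
c=cv2.resize(read_camera("wrist")["image"],(400,250))
t=np.zeros((600,800,3),np.uint8);t[:340,:400]=a;t[:340,400:]=b;t[340:590,:400]=c
import sys;cv2.imwrite(sys.argv[1],t[...,::-1])
E
python3 t.py pics/p7.png; python3 -c "
from h import *
print(shift(L2W((-.108,0,.13))))"
```

```text
t 16.9 local [-0.1992  0.3377  0.143 ] rot [178.3   0.4 168.8] q [  2.  15. -44. 101.  11.  67.  34.] F [0.9 0.5 0.4] w 0.0613
lean 1.7 az 66.1 pos [0.473 0.318 0.143] pos az 33.9
scene plate top 234 [-0.171 -0.088  0.046] [-0.163  0.083  0.061]
scene floor 660 [-0.131 -0.052  0.009] [-0.066  0.067  0.014]
side plate top 151 [-0.172 -0.082  0.046] [-0.162  0.089  0.06 ]
side floor 516 [-0.135 -0.067  0.006] [-0.066  0.057  0.015]
[-0.0924 -0.335  -0.0008]
```

View pics/p7.png

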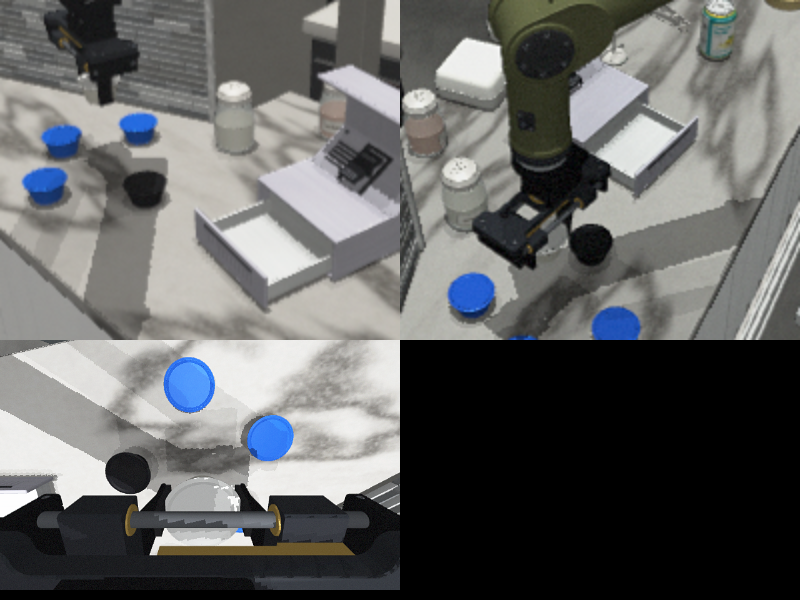

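The cup is held (wrist panel, about (200,510)) and the tray is fully out with its front at local -0.170. Next I'll carry the cup over.

Request:
servo_tool(plan=[[[0.045,-0.01,-0.03,0,0],[0.045,-0.02,-0.06,0,0],[0.045,-0.03,-0.095,0,0],[0.045,-0.04,-0.13,0,0],[0.045,-0.045,-0.165,0,0],[0.045,-0.055,-0.2,0,0],[0.045,-0.065,-0.235,0,0],[0.045,-0.07,-0.27,0,0],[0.045,-0.078,-0.3,0,0],[0.045,-0.083,-0.325,0,0],[0.045,-0.083,-0.335,0,0],[0.045,-0.083,-0.335,0,0]]])

```text
time_s: 18.05
tool_pos: [0.4853, -0.032, 0.1276]
tool_rot: [178.7, -0.2, 168.5]
force: [-0.5, 0.4, -0.6]
grip_width: 0.0615
```

```bash
python3 -c "
from h import *
st();lean();print(shift(L2W((-.118,0,.06))),shift(L2W((-.118,0,.021))))"
```

```text
t 18.05 local [-0.1184 -0.0029  0.1276] rot [178.7  -0.2 168.5] q [ 31.   4. -30. 112.   1.  65.  79.] F [-0.5  0.4 -0.6] w 0.0615
lean 1.3 az 88.5 pos [ 0.485 -0.032  0.128] pos az -3.8
[-0.0007  0.0014  0.0676] [-0.0009  0.0005  0.1066]
```

Request:
servo_tool(plan=[[[0.045,0,0,0.02,0],[0.045,0,0,0.045,0],[0.045,0,0,0.065,0],[0.045,0,0,0.08,0],[0.045,0,0,0.085,0],[0.045,0,0,0.085,0]]])

```text
time_s: 18.55
tool_pos: [0.4838, -0.0278, 0.041]
tool_rot: [178.6, -0.5, 168.6]
force: [0.4, -0.7, -1.1]
grip_width: 0.0614
```

```bash
python3 -c "
from h import *
st();print(shift(L2W((-.118,0,.02))))
d=read_camera('wrist');w=cloud(d);h=cv2.cvtColor(d['image'],cv2.COLOR_RGB2HSV)
for n in('scene','side'):
    d=read_camera(n);w=cloud(d);h=cv2.cvtColor(d['image'],cv2.COLOR_RGB2HSV);L=(w-OW)@np.c_[EX,EY,[0,0,1]]
    m=(abs(L[...,0]+.11)<.05)&(abs(L[...,1])<.05)&(L[...,2]>.02)&(L[...,2]<.09)&(h[...,1]<50)&(h[...,2]>120)
    print(n,m.sum(),np.percentile(L[m],[3,97],axis=0).round(3) if m.sum() else '')"
```

```text
t 18.55 local [-0.1208  0.0009  0.041 ] rot [178.6  -0.5 168.6] q [ 30.  11. -30. 116.   5.  55.  75.] F [ 0.4 -0.7 -1.1] w 0.0614
[-0.0029 -0.0014  0.0209]
scene 160 [[-0.146 -0.026  0.039]
 [-0.122  0.029  0.07 ]]
side 23 [[-0.144 -0.029  0.054]
 [-0.105  0.026  0.071]]
```

Request:
servo_tool(plan=[[[0.045,-0.002,0,0.006,0],[0.045,-0.002,0,0.011,0],[0.045,-0.002,0,0.015,0],[0.045,-0.002,0,0.018,0],[0.045,-0.002,0,0.018,0],[0.045,-0.002,0,0.018,0]]])

```text
time_s: 19.2
tool_pos: [0.4879, -0.0292, 0.0252]
tool_rot: [178.7, -0.2, 168.5]
force: [0.2, 0.5, -0.8]
grip_width: 0.0614
```

Request:
servo_tool(plan=[[[0.045,0,0,0.002,0],[0.045,0,0,0.003,0],[0.045,0,0,0.004,0],[0.045,0,0,0.004,0]]])

```text
time_s: 19.53
tool_pos: [0.4878, -0.0291, 0.021]
tool_rot: [178.7, -0.2, 168.5]
force: [-0.5, 0.3, -1.2]
grip_width: 0.061
```

```bash
python3 -c "
from h import *
st()"
```

```text
t 19.5333 local [-0.1166  0.0004  0.021 ] rot [178.7  -0.2 168.5] q [ 29.  13. -30. 117.   6.  52.  74.] F [-0.5  0.3 -1.2] w 0.061
```

Request:
servo_tool(plan=[[[0.045,0,0,0.001,0],[0.045,0,0,0.002,0],[0.045,0,0,0.002,0],[0.045,0,0,0.002,0]]])

```text
time_s: 19.87
tool_pos: [0.4878, -0.0291, 0.0192]
tool_rot: [178.7, -0.2, 168.5]
force: [0.1, -0.2, 1.5]
grip_width: 0.0613
```

```bash
python3 -c "
from h import *
st()"
```

```text
t 19.8667 local [-0.1165  0.0004  0.0192] rot [178.7  -0.2 168.5] q [ 29.  13. -30. 117.   7.  52.  74.] F [ 0.1 -0.2  1.5] w 0.0613
```

Contact is just starting (z force went from -1 to +1.5). Now I'll open and lift away.

Request:
servo_tool(plan=[[[0.064,0,0,0,0],[0.068,0,0,0,0],[0.074,0,0,0,0],[0.08,0,0,0,0],[0.084,0,0,0,0],[0.084,0,0,0,0],[0.084,0,0,-0.015,0],[0.084,0,0,-0.04,0],[0.084,0,0,-0.08,0],[0.084,0,0,-0.12,0],[0.084,0,0,-0.15,0],[0.084,0,0,-0.15,0]]])

```text
time_s: 20.87
tool_pos: [0.4919, -0.0329, 0.176]
tool_rot: [178.7, 0.5, 168.5]
force: [1.5, 0.3, 0.6]
grip_width: 0.0842
```

```bash
python3 t.py pics/p8.png; python3 -c "
from h import *
d=read_camera('wrist');w=cloud(d);h=cv2.cvtColor(d['image'],cv2.COLOR_RGB2HSV);L=(w-OW)@np.c_[EX,EY,[0,0,1]]
m=(abs(L[...,0]+.11)<.055)&(abs(L[...,1])<.06)&(L[...,2]>.038)&(L[...,2]<.06)
print(m.sum(),np.percentile(L[m],[1,50,99],axis=0).round(3));print(shift(L2W((-.21,0,.2))))"
```

```text
t 20.8667 local [-0.1118 -0.0025  0.176 ] rot [178.7   0.5 168.5] q [ 32.   2. -31. 108.  -0.  70.  80.] F [1.5 0.3 0.6] w 0.0842
lean 1.4 az 58.2 pos [ 0.492 -0.033  0.176] pos az -3.8
scene plate top 333 [-0.17  -0.088  0.045] [-0.083  0.08   0.06 ]
scene floor 307 [-0.132 -0.053  0.009] [-0.066  0.067  0.015]
side plate top 208 [-0.171 -0.08   0.045] [-0.086  0.089  0.062]
side floor 277 [-0.137 -0.067  0.007] [-0.067  0.058  0.016]
3637 [[-0.165 -0.041  0.043]
 [-0.114 -0.001  0.045]
 [-0.079  0.033  0.06 ]]
[ 0.0933  0.0039 -0.0315]
```

View pics/p8.png

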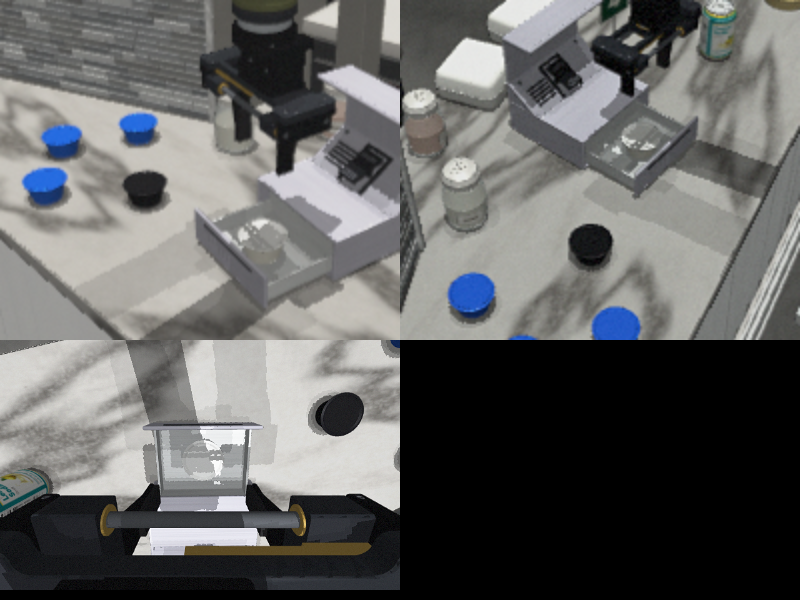

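The cup stands upright and free in the tray (left panel about (262,240), wrist panel about (205,460)), with the lid level near z 0.045. Now I'll close the fingers and go in front of the tray plate.

Request:
servo_tool(plan=[[[0.0,0.03,0.002,0,0],[0.0,0.06,0.003,0,0],[0.0,0.09,0.003,0,0],[0.0,0.1,0.003,0,0],[0.0,0.1,0.003,0.03,0],[0.0,0.1,0.003,0.06,0],[0.0,0.1,0.003,0.08,0],[0.0,0.1,0.003,0.08,0]]])

```text
time_s: 21.73
tool_pos: [0.3843, -0.0074, 0.0835]
tool_rot: [178.7, -0.9, 168.6]
force: [-0.6, -0.6, 0.6]
grip_width: 0.0386
```

```bash
python3 -c "
from h import *
st();lean();print(shift(L2W((-.205,0,.03))))"
```

```text
t 21.7333 local [-0.2223  0.0012  0.0835] rot [178.7  -0.9 168.6] q [ 32.  -6. -32. 126.  -5.  60.  82.] F [-0.6 -0.6  0.6] w 0.0386
lean 1.6 az 113.9 pos [ 0.384 -0.007  0.084] pos az -1.1
[-0.0182 -0.0024  0.0532]
```

Request:
servo_tool(plan=[[[0.0,0,-0.002,0.015,0],[0.0,0,-0.002,0.03,0],[0.0,0,-0.002,0.045,0],[0.0,-0.005,-0.002,0.05,0],[0.0,-0.01,-0.002,0.05,0],[0.0,-0.01,-0.002,0.05,0]]])

```text
time_s: 22.23
tool_pos: [0.3948, -0.0101, 0.034]
tool_rot: [178.6, -0.9, 168.6]
force: [0.5, -0.3, 0.7]
grip_width: 0.0027
```

```bash
python3 -c "
from h import *
st();lean();print(shift(L2W((-.0745,0,.03))))"
```

```text
t 22.2333 local [-0.2115  0.0006  0.034 ] rot [178.6  -0.9 168.6] q [ 32.   0. -33. 128.  -2.  53.  79.] F [ 0.5 -0.3  0.7] w 0.0027
lean 1.6 az 111.2 pos [ 0.395 -0.01   0.034] pos az -1.5
[-0.1371 -0.0006  0.0019]
```

Request:
servo_tool(plan=[[[0.0,-0.01,0,0,0],[0.0,-0.018,0,0,0],[0.0,-0.024,0,0,0],[0.0,-0.029,0,0,0],[0.0,-0.034,0,0,0],[0.0,-0.04,0,0,0],[0.0,-0.047,0,0,0],[0.0,-0.054,0,0,0],[0.0,-0.061,0,0,0],[0.0,-0.068,0,0,0],[0.0,-0.074,0,0,0],[0.0,-0.08,0,0,0]]])

```text
time_s: 23.23
tool_pos: [0.4709, -0.0255, 0.0322]
tool_rot: [178.7, -1.2, 168.6]
force: [-5.9, 0.9, 4.3]
grip_width: 0.0008
```

```bash
python3 -c "
from h import *
st();lean();print(shift(L2W((-.0745,0,.033))))"
```

```text
t 23.2333 local [-0.1339  0.0006  0.0322] rot [178.7  -1.2 168.6] q [ 31.  11. -31. 118.   5.  54.  75.] F [-5.9  0.9  4.3] w 0.0008
lean 1.8 az 121.0 pos [ 0.471 -0.025  0.032] pos az -3.1
[-0.0594 -0.0005 -0.0021]
```

Request:
servo_tool(plan=[[[0.0,-0.006,0,0,0],[0.0,-0.012,0,0,0],[0.0,-0.018,0,0,0],[0.0,-0.024,0,0,0],[0.0,-0.03,0,0,0],[0.0,-0.036,0,0,0],[0.0,-0.041,0,0,0],[0.0,-0.046,0,0,0],[0.0,-0.05,0,0,0],[0.0,-0.053,0,0,0],[0.0,-0.056,0,0,0],[0.0,-0.058,0,0,0]]])

```text
time_s: 24.23
tool_pos: [0.5258, -0.0364, 0.0305]
tool_rot: [178.7, -1.5, 168.6]
force: [-8.0, 1.3, 3.4]
grip_width: 0.0004
```

```bash
python3 -c "
from h import *
st();lean();print(shift(L2W((-.0745,0,.033))))"
```

```text
t 24.2333 local [-0.0778  0.0007  0.0305] rot [178.7  -1.5 168.6] q [ 29.  18. -30. 110.   9.  56.  73.] F [-8.   1.3  3.4] w 0.0004
lean 2.0 az 127.7 pos [ 0.526 -0.036  0.03 ] pos az -4.0
[-0.0033 -0.0006 -0.0027]
```

Now creep until the force rises at the stop.

Request:
servo_tool(plan=[[[0.0,-0.002,0,0,0],[0.0,-0.003,0,0,0],[0.0,-0.004,0,0,0],[0.0,-0.005,0,0,0],[0.0,-0.005,0,0,0]]])

```text
time_s: 24.65
tool_pos: [0.5286, -0.037, 0.03]
tool_rot: [178.7, -1.8, 168.6]
force: [-8.7, 1.3, 7.2]
grip_width: 0.0001
```

```bash
python3 -c "
from h import *
st()
for n in('side','scene'):
    d=read_camera(n);w=cloud(d);L=(w-OW)@np.c_[EX,EY,[0,0,1]]
    for x in(.04,.05,.06,.065,.07):
        m=(abs(L[...,1])<.014)&(abs(L[...,0]-x)<.004)&(L[...,2]<.15)
        if m.sum():print(n,x,np.median(L[m][:,2]).round(4),m.sum())"
```

```text
t 24.65 local [-0.075   0.0007  0.03  ] rot [178.7  -1.8 168.6] q [ 29.  18. -30. 110.   9.  56.  73.] F [-8.7  1.3  7.2] w 0.0001
side 0.04 0.0747 19
side 0.05 0.0862 23
side 0.06 0.0972 25
side 0.065 0.1039 25
side 0.07 0.11 26
scene 0.04 0.0756 29
scene 0.05 0.085 33
scene 0.06 0.098 35
scene 0.065 0.1047 36
scene 0.07 0.1112 43
```

Request:
servo_tool(plan=[[[0.0,-0.002,0,0,0],[0.0,-0.004,0,0,0],[0.0,-0.005,0,0,0],[0.0,-0.005,0,0,0]]])

```text
time_s: 25.08
tool_pos: [0.5284, -0.037, 0.029]
tool_rot: [178.8, -2.4, 168.6]
force: [-16.4, 2.7, 10.6]
grip_width: 0.0008
```

```bash
python3 -c "
from h import *
st()"
```

```text
t 25.0833 local [-0.0752  0.0007  0.029 ] rot [178.8  -2.4 168.6] q [ 28.  19. -30. 109.   9.  57.  73.] F [-16.4   2.7  10.6] w 0.0008
```

Force rises with no further travel, so the tray is at its stop. Next I'll back off and check.

Request:
servo_tool(plan=[[[0.0,0.01,0,0,0],[0.0,0.03,0,0,0],[0.0,0.05,0,0,0],[0.0,0.07,0,-0.02,0],[0.0,0.08,0,-0.06,0],[0.0,0.08,0,-0.1,0],[0.0,0.08,0,-0.14,0],[0.0,0.08,0,-0.14,0]]])

```text
time_s: 25.75
tool_pos: [0.4619, -0.0262, 0.1807]
tool_rot: [178.9, -1.4, 168.6]
force: [0.6, -0.0, 0.5]
grip_width: 0.0002
```

```bash
cat > c.py <<'E'
from h import *
st();im=[]
for n in('scene','side'):
    d=read_camera(n);im.append(d['image']);d0=dict(np.load('d_%s.npz'%n));L=(cloud(d)-OW)@np.c_[EX,EY,[0,0,1]];L0=(cloud(d0)-OW)@np.c_[EX,EY,[0,0,1]]
    for nm,X in(("now",L),("start",L0)):
        m=(X[...,2]>.015)&(X[...,2]<.055)&(abs(X[...,1])<.08)&(X[...,0]<-.05)&(X[...,0]>-.18)
        r=[np.median(X[(abs(X[...,1])<.014)&(abs(X[...,0]-x)<.003)&(X[...,2]<.15)][:,2]).round(4) for x in(.05,.06,.07)]
        print(n,nm,"front x",np.median(X[m][:,0]).round(4),"rocker",r)
a=cv2.resize(im[0][130:345,250:460],(400,410));b=cv2.resize(im[1][110:320,205:405],(400,410))
cv2.imwrite('pics/p9.png',np.hstack([a,b])[...,::-1])
for n,pts in dict(scene=dict(sign=(400,205,460,276),shaker=(305,168,330,210),can=(415,280,458,340)),side=dict(shaker=(236,226,262,268),sign=(312,135,334,185),can=(362,145,387,183))).items():
    w=cloud(read_camera(n));w0=cloud(dict(np.load('d_%s.npz'%n)))
    for k,(x0,y0,x1,y1) in pts.items():
        print(n,k,*[np.percentile(q[(q[:,2]>(.08 if k!="can" else .1))&(q[:,2]<.2)],[3,97],axis=0).round(3).tolist() for q in(w0[y0:y1,x0:x1].reshape(-1,3),w[y0:y1,x0:x1].reshape(-1,3))])
E
python3 c.py
```

```text
t 25.75 local [-0.1426 -0.0019  0.1807] rot [178.9  -1.4 168.6] q [ 33.  -1. -32. 110.  -2.  72.  81.] F [ 0.6 -0.   0.5] w 0.0002
scene now front x -0.0636 rocker [np.float64(0.0854), np.float64(0.0977), np.float64(0.111)]
scene start front x -0.0635 rocker [np.float64(0.087), np.float64(0.098), np.float64(0.113)]
side now front x -0.0635 rocker [np.float64(0.0859), np.float64(0.0979), np.float64(0.1126)]
side start front x -0.0638 rocker [np.float64(0.0863), np.float64(0.0965), np.float64(0.1121)]
scene sign [[0.648, -0.285, 0.085], [0.697, -0.117, 0.171]] [[0.648, -0.285, 0.084], [0.697, -0.118, 0.171]]
scene shaker [[0.652, 0.194, 0.082], [0.708, 0.306, 0.118]] [[0.446, -0.038, 0.184], [0.465, -0.017, 0.199]]
scene can [[0.455, -0.386, 0.101], [0.51, -0.333, 0.115]] [[0.456, -0.386, 0.101], [0.51, -0.333, 0.114]]
side shaker [[0.653, 0.207, 0.082], [0.702, 0.256, 0.12]] [[0.653, 0.208, 0.082], [0.703, 0.257, 0.119]]
side sign [[0.647, -0.286, 0.098], [0.668, -0.216, 0.171]] [[0.648, -0.286, 0.101], [0.669, -0.218, 0.173]]
side can [[0.457, -0.383, 0.101], [0.51, -0.325, 0.114]] [[0.456, -0.384, 0.102], [0.51, -0.327, 0.115]]
```

View pics/p9.png

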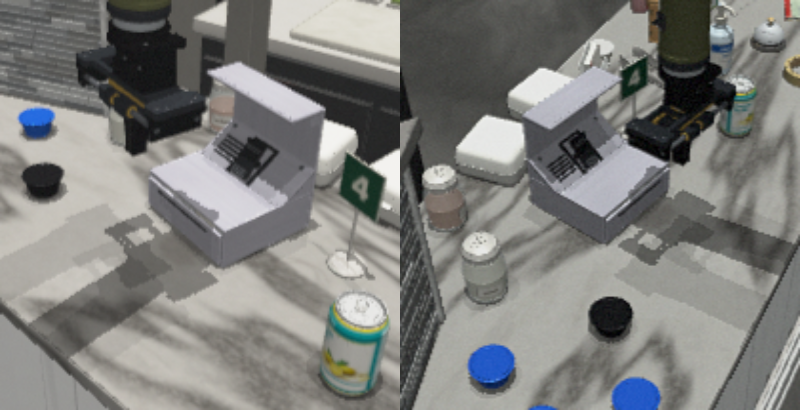

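The tray is shut, the rocker's far end is proud as at the start, and the can, shaker and sign haven't moved. The gripper is clear of everything.

```bash
python3 -c "
from h import *
env.sign_off();st()"
```

```text
the job is handed in; nothing more can be done
the job is handed in; nothing more can be done
```

I popped the tray open with the rocker, set the white dip cup upright in it, let go, and pushed the tray home. I handed the job in at about 26 s on the robot's clock.

**Last checks:**
- **Tray:** its front is back at the starting position to within 0.5 mm, and it held there after I backed the gripper off.
- **Rocker:** its far end stands proud at the starting height to within about 2 mm, so it flipped back.
- **Cup:** before I closed the tray, the lid was level at about z 0.045 m, with the cup near the middle of the tray. I could not see it once the tray was shut.
- **Can, sign and shaker:** all measured within about 3 mm of where they started. The arm blocked the scene camera's view of the shaker, so that one rests on the side camera alone.

**Force while pressing the rocker:** the force reading reached about 116 N, against the 120 N limit and the roughly 6 N the rocker needs. I backed off at once. The fingertips were on the rocker or at its stop, but I can't rule out that the gripper's body also touched the hood edge, where the limit is 40 N. I took no readings in the middle of that push, so its true peak is unknown.

**Tool lean:** moves could only turn the tool about its own axis, so I got the lean for reaching under the hood by driving the arm against its joint limits. I straightened it the same way afterwards.

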